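# Walk the heavy cookbook back to its rest

## Task

Two cookbooks stand upright, each a little in front of a low wooden book rest. Walk the larger one (taller, wider and thicker) one step back to the rest behind it, without ever lifting it clear of the worktop: tip it sideways onto its right-hand end (right as seen from the robot), swing the raised left-hand end back to its place in front of the rest and set it down, then tip it onto the left-hand end, swing the right-hand end back as well and set it down. Leave it standing upright, square and centred close in front of the rest (about a centimetre away), let go of it, and leave the smaller cookbook alone.

Things in the scene. Friction and masses are not known exactly. Their poses are not given: they have to be found in the camera images.
- cookbook: Larger of two grey hardback books standing upright: 46 mm thick, 160 wide, 195 tall, 0.6 to 0.95 kg, rigid. Origin: centre of its underside. x: through the thickness, away from the robot towards the rest; y: along the width towards the spine, to the robot's left; z: up. Pinch it across the 46 mm at the top. Swinging its left, then its right end by 0.3 to 0.5 rad is the one step home.
- foot_left (a point): Left-hand end of the larger cookbook's underside: on its lower left (spine side) short edge, midway through the thickness, 80 mm along +y from the book's origin; height 0 when it stands.
- foot_right (a point): Right-hand end of the larger cookbook's underside: on its lower right short edge, midway through the thickness, 80 mm along -y from the book's origin; height 0 when it stands.
- book_rest: Fixed rest behind the larger book: oak board 220 mm wide, 110 tall, its foot 55 deep. Origin: middle of the lower edge of its front face, on the worktop; x: away from the robot, square to the face; y: left; z: up. Book's place in this frame: underside ends at x -35 mm (12 mm gap behind the book), y +80 and -80 mm; one step's swings end within 10 mm of it. The smaller book has a smaller rest.
- small_cookbook: The smaller grey hardback book, standing upright: 30 mm thick, 125 mm wide, 155 mm tall. Origin: centre of its underside. Not to be moved.

How it is judged (in metres and radians):
On the way, in this order (a step that is already met when the one before it is completed fails the run):
1. the larger cookbook stands tipped on its right-hand end, which has stayed where it was (within 20 mm), while the left-hand end is raised more than 6 mm and has swung back more than 20 mm (height (world z) of foot_left above 0.006 m and height (world z) of foot_right below 0.008 m and distance of foot_right from where it was at the start of the episode below 0.02 m and distance of foot_left from where it was at the start of the episode above 0.02 m and angle between cookbook's own z axis and vertical below 0.45 rad), for 0.1 s.
2. the left-hand end is set down at its place in front of the rest, within 22 mm sideways and about 15 mm in depth, the right-hand end still where it was at the start (within 20 mm) (height (world z) of foot_left below 0.005 m and height (world z) of foot_right below 0.008 m and distance of foot_right from where it was at the start of the episode below 0.02 m and x of foot_left in the frame of book_rest between -0.05 and -0.01 m and y of foot_left in the frame of book_rest between 0.058 and 0.102 m), for 0.1 s.
3. the cookbook stands tipped on its left-hand end, still at its place, while the right-hand end is raised more than 6 mm and has swung back more than 20 mm (height (world z) of foot_right above 0.006 m and height (world z) of foot_left below 0.008 m and distance of foot_right from where it was at the start of the episode above 0.02 m and x of foot_left in the frame of book_rest between -0.05 and -0.01 m and y of foot_left in the frame of book_rest between 0.055 and 0.105 m and angle between cookbook's own z axis and vertical below 0.45 rad), for 0.1 s.
At the end, for the whole second after the job is handed in: The larger cookbook stands upright and at rest on the worktop in front of its rest, square to it within 10 degrees, centred within 22 mm, with its back cover between touching and 27 mm from the face (12 mm is ideal: both ends of the underside between 15 and 50 mm from the face) (x of foot_left in the frame of book_rest between -0.05 and -0.015 m and x of foot_right in the frame of book_rest between -0.05 and -0.015 m and y of foot_left in the frame of book_rest between 0.058 and 0.102 m and y of foot_right in the frame of book_rest between -0.102 and -0.058 m and angle between the x axis of cookbook and the x axis of book_rest, either way round below 0.175 rad and angle between cookbook's own z axis and vertical below 0.06 rad and height (world z) of each of foot_left, foot_right below 0.005 m and linear speed of cookbook below 0.02 m/s and angular speed of cookbook below 0.1 rad/s).
It fails at once if the larger cookbook lifted clear of the worktop (both ends of its underside more than 12 mm up) (height (world z) of each of foot_left, foot_right above 0.012 m).
It fails at once if the larger cookbook toppled (tilted more than 45 degrees) (angle between cookbook's own z axis and vertical above 0.785 rad).
It fails at once if the smaller cookbook moved more than 30 mm (distance of small_cookbook from where it was at the start of the episode above 0.03 m).
It also fails if it takes over 40 s, if anything falls off the work surface, if the arm or the gripper's body presses on something with over 40 N, if the wrist force passes 120 N, or if a joint passes its speed limit or range.

## Robot

A 6-joint arm with a two-finger parallel gripper is mounted at the origin on a cart in front of the work surface, level with it; the furniture and walls round the work are solid. World frame = base frame: x ahead of the robot, y to its left, z up, the work surface at z = 0. Lengths are in m, angles in degrees, forces in N, time in s.
With the tool pointing down it reaches from about 0.35 to 0.925 m from the base axis. Payload 6.4 kg.
Tool frame: the origin (TCP) lies at the very end of the fingers, on their centre line; the grasp point (between the pads) lies 19 mm behind it (manip.grip_depth is the distance from the TCP to the grasp point, in m); z points along the fingers, y is the line along which they close (so a half turn about z gives the same grasp; the last joint's range is limited). The gripper opens to 85 mm and grips with 20 to 120 N. Pads are 22 mm wide; open, the fingers measure 114 mm over their backs; the gripper's body (76 mm by 85 mm) begins 54 mm behind the grasp point. The pads swing forward as they close: fully open they stand 13 mm farther back than shut.
Start: joints at [57.118, 14.043, 89.255, -0, 76.702, -9.975], TCP at [0.253, 0.599, 0.198] pointing down, gripper open.
Joint ranges: [-179.41, 179.41], [-58.25, 129.5], [7.25, 145.43], [-54.29, 234.29], [11.92, 165.04], [-157.13, 157.13]. Speed limits (degrees/s): [147.25, 147.25, 180, 180, 180, 180].

## Interface

Orientations are given as [roll, pitch, yaw] about the fixed x, y, z axes, in that order (R = Rz(yaw) Ry(pitch) Rx(roll)).
In Python, from workcell import manip gives the robot as it stands.
- The arm moves only by the tool move_arm, never from a script. Its argument "motion" is text: rows parted by semicolons, each of 7 numbers parted by spaces: the gripper's target within -1 to 1 (shut at 1, half-way at 0, fully open at -1), then the shift along the tool's x, y, z in mm, then the turn, a rotation vector about the tool's x, y, z in rad. In form: fingers tx ty tz rx ry rz; .... A call has exactly 5 rows; each row is the pose to reach, as a shift and turn from the pose commanded when the call began, along the tool's axes at that moment; what a row does not reach only later rows make up. A row lasts 1/8 s, in which the tool goes at most 62.5 mm and 10.7 degrees, less where a joint would pass 70% of its speed; a pose out of reach is approached as far as the arm can. A call with a gripper value outside its range is refused whole. The fingers move at their own pace and stop on an object; the grip force is fixed at half the most. Time passes only in rows, so rows that repeat a pose let the fingers close, or fill a call up. It gives the time, the measured TCP pose, the force, the opening and the grip force at its end, in the units of the state.
- manip.sense(): the state, without advancing time (a new reading comes with each control period).
- manip.get_image(name): name is "scene" or "top" or "wrist"; returns the picture (400x640x3 uint8, red, green, blue); there is no depth.
- manip.camera_model(name): a dict with "mtx" (3x3 intrinsics, pixels), "R" (3x3) and "t" (3): a world point X has camera coordinates R X + t; the wrist camera has in their place "tool_from_camera" (4x4, takes a point from camera to tool coordinates, whose origin is the TCP and whose axes are the flange's). Camera axes: x right, y down, z forward; pixel columns grow to the right and rows downward; lengths in m; the calibration is good to about 2 mm. A picture is of the moment at which its call begins: read the wrist's pose just before it. camera_model takes no time and is no camera call.
- manip.job_done(): hands the job in; it is judged then, once.
Trained networks look in the newest picture that a camera, given by its name, has taken for a name from the list of things; names that differ only in an ending like _2 or _b are one class to them, and where a whole thing is asked for, a point or a joint stands for the part that bears it (a point fixed in the world has none). Each returns a list of dicts, best first, with "conf" (0 to 1); they miss things now and then, are a little off and sometimes report something else, mostly with a low value. They report only what shows in the picture. A call takes as long as a camera call.
- manip.search_frame(target, camera): "rect" ([centre column, centre row, width, height] in pixels, round what is visible of it).
- manip.masks_of(target, camera): "pixels" (400x640 bool, what is visible of it) and "rect" ([centre column, centre row, width, height] in pixels, round what is visible of it).
The state is a dict: "time": time; "joints": joint angles; "joint_vel": joint speeds; "joint_torque": joint torques, N m; "ee_pos": TCP position; "orientation": TCP orientation; "contact_force": force on the tool from outside, world axes, zero at the start; "ft_torque": the same for the moment, N m; "grip_width": finger opening in m; "finger_force": force on a finger pad.
Only numpy, scipy, OpenCV 4.12 (cv2) and the standard library are available. Lean on these libraries where they do the work, as an engineer would, in place of code of your own. Each camera call takes 0.05 s, during which the arm holds its last target. There are 200 camera calls.

## Working session

There is one attempt and no reset: what is moved stays moved. The work goes in short steps, Python scripts to look and compute and a tool call to move; the robot and the scene stay as the last step left them, time stands still between calls to the robot, and variables do not carry over. Pictures are saved under pics/ and viewed, at most 10 in all, crops included, and the job is handed in when it is done.

Besides the shell and the picture viewer there is one more tool, called after ">>>" as a command line: name --argument value ..., lists and objects as JSON in quotes. move_arm: Moves the arm, as the interface text tells. Its arguments: {"type":"object","properties":{"motion":{"type":"string"}},"required":["motion"]}

```bash
ls; mkdir -p pics; python3 - <<'E'
from workcell import manip
import cv2,numpy as np
print(manip.sense(), manip.grip_depth)
for c in("scene","top"):
    im=manip.get_image(c); cv2.imwrite(f"pics/{c}0.png",im[:,:,::-1])
    print(c,{k:np.round(v,4).tolist() for k,v in manip.camera_model(c).items() if k in("mtx","R","t")})
    for n in("cookbook","small_cookbook","book_rest"):
        print(c,n,[(round(d["conf"],2),np.round(d["rect"]).tolist(),int(d["pixels"].sum())) for d in manip.masks_of(n,c)])
E
```

```text
pics
{'time': 0.0, 'joints': array([ 5.71166026e+01,  1.40827243e+01,  8.93253734e+01, -5.85635125e-04,
        7.67024746e+01, -9.97453503e+00]), 'joint_vel': array([ 0.03608029, -0.12780134, -0.08091633, -0.00412807,  0.03789865,
       -0.04140898]), 'joint_torque': array([ 1.79235117e-04, -4.29530382e+01, -3.26114452e+01, -2.44845105e-04,
        5.51055477e-03, -6.98711361e-06]), 'ee_pos': array([0.25266869, 0.59820213, 0.19729162]), 'orientation': array([-1.79891000e+02, -1.85912154e-02,  1.57091255e+02]), 'contact_force': array([-0.65304509,  0.12076769,  0.31534642]), 'ft_torque': array([ 0.04759591, -0.02533142,  0.02080072]), 'finger_force': 0.0, 'grip_width': 0.08565137453739932} 0.0187
scene {'mtx': [[379.9887, 0.0, 314.6335], [0.0, 379.9887, 203.4861], [0.0, 0.0, 1.0]], 'R': [[-0.9435, 0.3313, -0.0042], [0.2904, 0.8206, -0.4923], [-0.1596, -0.4657, -0.8704]], 't': [0.4619, -0.241, 1.0502]}
scene cookbook [(0.9, [315.0, 136.0, 22.0, 105.0], 2331)]
scene small_cookbook [(0.83, [379.0, 259.0, 58.0, 80.0], 2629)]
scene book_rest [(0.87, [264.0, 154.0, 29.0, 98.0], 1893)]
top {'mtx': [[381.8562, 0.0, 317.8914], [0.0, 381.8562, 194.1808], [0.0, 0.0, 1.0]], 'R': [[0.4505, -0.8926, 0.0163], [-0.7145, -0.3715, -0.5929], [0.5353, 0.2554, -0.8051]], 't': [-0.1328, 0.4355, 0.5619]}
top cookbook [(0.72, [372.0, 205.0, 93.0, 117.0], 6324)]
top small_cookbook [(0.77, [226.0, 166.0, 73.0, 60.0], 3248)]
top book_rest [(0.85, [402.0, 191.0, 96.0, 88.0], 2114)]
```

View pics/scene0.png

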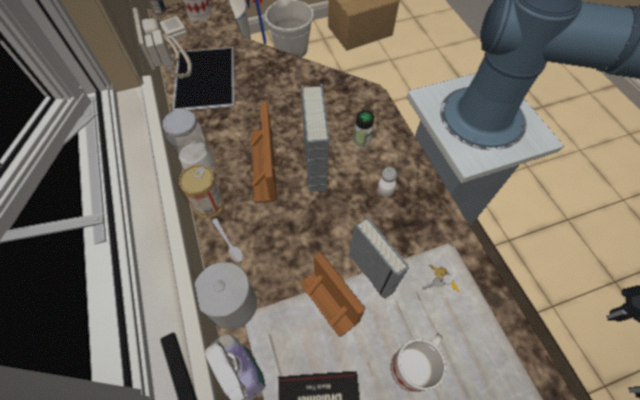

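View pics/top0.png

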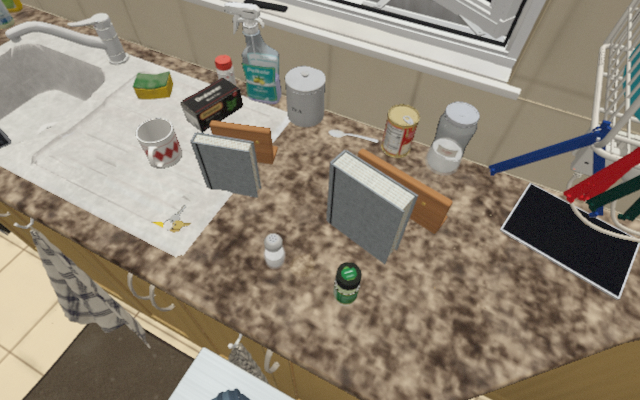

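The scene view shows the larger book at (315,136) with its rest at (264,154), and the smaller book at (379,259). The top view shows the larger book at (372,205) with its rest behind it at (402,190). The masks agree with both pictures. Next I'll fit the box poses to them.

```bash
cat > h.py <<'E'
from workcell import manip
import cv2,numpy as np
from scipy.optimize import minimize
from scipy.spatial.transform import Rotation as Ro
def proj(c,X):
    m=manip.camera_model(c); p=(X@np.array(m["R"]).T+m["t"])@np.array(m["mtx"]).T
    return p[:,:2]/p[:,2:]
def box(x0,x1,w,z1,z0=0): return np.array([[a,b,c] for a in(x0,x1) for b in(-w/2,w/2) for c in(z0,z1)])
BOOK=[box(-.023,.023,.16,.195)]; SMALL=[box(-.015,.015,.125,.155)]
def place(p,B): 
    c,s=np.cos(p[2]),np.sin(p[2]); return B@np.array([[c,-s,0],[s,c,0],[0,0,1]]).T+[p[0],p[1],0]
def hullmask(c,parts,p):
    m=np.zeros((1600,2560),np.uint8)
    for B in parts: cv2.fillConvexPoly(m,cv2.convexHull(np.round(4*proj(c,place(p,B))+1.5).astype(np.int32)),1)
    return cv2.resize(m.astype(np.float32),(640,400),interpolation=cv2.INTER_AREA)
def fit(parts,masks,p0,occ={}):
    def f(p):
        v=0
        for c,m in masks.items():
            k=1-occ.get(c,np.zeros((400,640)))
            v+=(np.abs(hullmask(c,parts,p)-m)*k).sum()/m.sum()
        return v
    best=None
    for dy in(-.3,0,.3):
        q=np.array(p0)+[0,0,dy]
        for _ in range(2):
            r=minimize(f,q,method="Nelder-Mead",options=dict(initial_simplex=np.vstack([q,q+[.02,0,0],q+[0,.02,0],q+[0,0,.15]]),xatol=1e-4,fatol=1e-4)); q=r.x
        if best is None or r.fun<best.fun: best=r
    return best
def ray(c,uv,z):
    m=manip.camera_model(c);R=np.array(m["R"]);o=-R.T@m["t"];d=R.T@np.linalg.inv(m["mtx"])@[uv[0],uv[1],1]
    return o+d*(z-o[2])/d[2]
E
python3 - <<'E'
from h import *
M={n:{} for n in("cookbook","small_cookbook","book_rest")}
for c in("scene","top"):
    manip.get_image(c)
    for n in M: M[n][c]=manip.masks_of(n,c)[0]["pixels"].astype(float)
np.save("m0.npy",M,allow_pickle=True)
p0=ray("scene",(318,150),.1)
print(p0,ray("scene",(264,154),.05))
for n,P,q in(("cookbook",BOOK,p0),("small_cookbook",SMALL,ray("scene",(379,259),.07))):
    r=fit(P,M[n],[q[0],q[1],0]); print(n,r.x,r.fun)
    for c in M[n]: print(c,(np.abs(hullmask(c,P,r.x)-M[n][c])).sum()/M[n][c].sum())
out=[]
for c,(u,v) in(("scene",(264,154)),("top",(400,195))):
    im=cv2.imread(f"pics/{c}0.png")[v-62:v+62,u-62:u+62]; out.append(cv2.resize(im,(400,400),interpolation=cv2.INTER_CUBIC))
cv2.imwrite("pics/rest.png",np.hstack(out))
E
```

```text
[0.49162541 0.03038726 0.1       ] [ 0.60691403 -0.03829972  0.05      ]
cookbook [ 0.48931827 -0.00297858 -0.26546148] 0.11178264309000455
scene 0.06674967518406237
top 0.04503296790594217
small_cookbook [0.46940939 0.31040716 0.24279661] 0.11044213780047722
scene 0.046529599100786814
top 0.06391253869969041
```

View pics/rest.png

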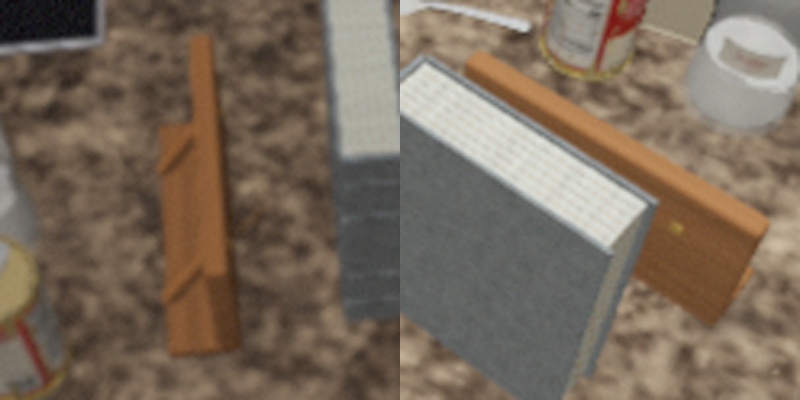

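The rest is a vertical board with a narrower foot behind it. Its front face corners are visible: the left end top and bottom in the scene view, the right end in both views. I'll fit the face from those corners and cross-check with the mask.

```bash
python3 - <<'E'
from h import *
from scipy.optimize import least_squares
pts=[("scene",(227,272),(0,.11,.11)),("scene",(239,350),(0,.11,0)),("scene",(212,36),(0,-.11,.11)),("top",(713,324),(0,-.11,0)),("top",(755,240),(0,-.11,.11))]
obs=[]
for c,(u,v),L in pts:
    o=((202+u/3.226,92+v/3.226) if c=="scene" else (338+(u-400)/3.226,133+v/3.226)); obs.append((c,np.array(o),np.array([L])))
    print(ray(c,o,L[2]))
f=lambda p: np.concatenate([(proj(c,place(p,L))[0]-o) for c,o,L in obs])
r=least_squares(f,[.58,-.03,-.26]); print(r.x,r.fun.round(1))
M=np.load("m0.npy",allow_pickle=True).item()
occ={"top":M["cookbook"]["top"]}
b=[box(0,.018,.22,.11),box(0,.055,.13,.02)]
q=fit(b,M["book_rest"],r.x,occ); print("mask",q.x,q.fun)
p=r.x;b=np.array([.4893,-.003]);c,s=np.cos(p[2]),np.sin(p[2])
for sgn in(1,-1):
    ft=b+sgn*.08*np.array([np.sin(.265),np.cos(.265)]); d=ft-p[:2]; print("foot",sgn,ft,"rest frame",d@[c,s],d@[-s,c])
# scene camera edges of book check
print(proj("scene",place([.4893,-.003,-.2655],BOOK[0])).round(1).tolist())
E
```

```text
[0.6113178 0.0715962 0.11     ]
[0.6124935  0.06811694 0.        ]
[ 0.56214342 -0.1381766   0.11      ]
[ 0.56694849 -0.14707121  0.        ]
[ 0.55838949 -0.14557372  0.11      ]
[ 0.58693308 -0.03764265 -0.22740024] [-0.5 -0.7  0.5  0.4 -0.7 -1.9 -1.7  1.3  0.1 -1.6]Traceback (most recent call last):
  File "<stdin>", line 13, in <module>
  File "h.py", line 27, in fit
    r=minimize(f,q,method="Nelder-Mead",options=dict(initial_simplex=np.vstack([q,q+[.02,0,0],q+[0,.02,0],q+[0,0,.15]]),xatol=1e-4,fatol=1e-4)); q=r.x
    res = _minimize_neldermead(fun, x0, args, callback, bounds=bounds,
                               **options)
    fxcc = func(xcc)
    fx = function(np.copy(x), *(wrapper_args + args))
  File "h.py", line 21, in f
    v+=(np.abs(hullmask(c,parts,p)-m)*k).sum()/m.sum()
               ~~~~~~~~^^^^^^^^^^^
  File "h.py", line 14, in hullmask
    for B in parts: cv2.fillConvexPoly(m,cv2.convexHull(np.round(4*proj(c,place(p,B))+1.5).astype(np.int32)),1)
                                                                   ~~~~^^^^^^^^^^^^^^
  File "h.py", line 6, in proj
    m=manip.camera_model(c); p=(X@np.array(m["R"]).T+m["t"])@np.array(m["mtx"]).T
ValueError: time passes only in moves, steps and waits
```

```bash
sed -i 's/manip.camera_model(c)/CM[c]/; /^from scipy.spatial/a CM={c:manip.camera_model(c) for c in("scene","top")}' h.py; python3 - <<'E'
from h import *
M=np.load("m0.npy",allow_pickle=True).item()
occ={"top":M["cookbook"]["top"]}
b=[box(0,.018,.22,.11),box(0,.055,.13,.02)]
q=fit(b,M["book_rest"],[.587,-.0376,-.227],occ); print("mask",q.x,q.fun)
for yaw,bk in((-.2274,[.587,-.0376]),(q.x[2],q.x[:2])):
  c,s=np.cos(yaw),np.sin(yaw)
  for sgn in(1,-1):
    ft=np.array([.4893,-.003])+sgn*.08*np.array([np.sin(.265),np.cos(.265)]); d=ft-np.array(bk); print("foot",sgn,ft,"rest frame",d@[c,s],d@[-s,c])
print(manip.sense()["time"])
E
```

```text
mask [ 0.58575417 -0.0389318  -0.22217032] 0.3571631605438569
foot 1 [0.51025274 0.0742074 ] rest frame -0.09997790948505156 0.09162671018957573
foot -1 [ 0.46834726 -0.0802074 ] rest frame -0.10599249205522392 -0.06826020233457858
foot 1 [0.51025274 0.0742074 ] rest frame -0.09857561407685593 0.09372188368188317
foot -1 [ 0.46834726 -0.0802074 ] rest frame -0.10542626746316906 -0.06613138825266497
0.8
```

```bash
cat > mv.py <<'E'
import numpy as np,sys,json
from scipy.spatial.transform import Rotation as Ro
def load(): d=json.load(open("cmd.json")); return np.array(d["p"]),Ro.from_matrix(d["R"])
def save(p,R): json.dump(dict(p=list(p),R=R.as_matrix().tolist()),open("cmd.json","w"))
def commit(row):  # last row sent
    p,R=load(); v=np.array(row,float); save(p+R.apply(v[1:4]/1000),R*Ro.from_rotvec(v[4:]))
def row(f,p,R):
    p0,R0=load(); d=R0.inv().apply(np.array(p)-p0)*1000; return f"{f} "+" ".join(f"{x:.1f}" for x in d)+" "+" ".join(f"{x:.3f}" for x in (R0.inv()*R).as_rotvec())
def down(yaw): # book-frame yaw (book x = tool y), tool x = book y
    c,s=np.cos(yaw),np.sin(yaw); return Ro.from_matrix(np.array([[-s,c,0],[c,s,0],[0,0,-1]]).T)
E
python3 - <<'E'
from mv import *
save([.253,.599,.198],Ro.from_euler("xyz",[180,0,157.093],degrees=True))
a=np.array([.253,.599]);b=np.array([.4893,-.003]);
p0,R0=load(); R1=down(-.2655); w=(R0.inv()*R1).as_rotvec(); print(w)
print(row(-1,[.253,.599,.27],R0))
for t,k in((.25,.25),(.45,.45),(1,1)): print(t,row(-1,[*(a+t*(b-a)),.27],R0*Ro.from_rotvec(w*k)))
E
```

```text
[ 1.00643933e-16 -8.79598740e-17  1.43649376e+00]
-1 -0.0 0.0 -72.0 0.000 0.000 0.000
0.25 -1 -113.0 -115.6 -72.0 0.000 -0.000 0.359
0.45 -1 -203.4 -208.1 -72.0 0.000 -0.000 0.646
1 -1 -452.0 -462.5 -72.0 0.000 -0.000 1.436
```

>>> move_arm --motion "-1 0 0 -60 0 0 0; -1 -40 -40 -72 0 0 0.15; -1 -80 -80 -72 0 0 0.3; -1 -120 -122 -72 0 0 0.45; -1 -160 -163 -72 0 0 0.6"

```text
time: 1.42
ee_pos: [0.3373, 0.3847, 0.2706]
orientation: [180.0, 0.0, 122.5]
contact_force: [-0.0, -0.6, -0.4]
grip_width: 0.0855
finger_force: 0.0
```

```bash
python3 - <<'E'
from mv import *
from workcell import manip
commit([-1,-160,-163,-72,0,0,.6]); s=manip.sense(); print(s["time"],s["ee_pos"],s["orientation"],load()[0],load()[1].as_euler("xyz",degrees=True))
for f in(.33,.66,1):
  p=load()[0]; b=np.array([.4893,-.003,.27]); w=(load()[1].inv()*down(-.2655)).as_rotvec()
  print(row(-1,p+f*(b-p),load()[1]*Ro.from_rotvec(f*w)))
E
```

```text
1.425 [0.33729664 0.38468019 0.27060761] [1.79957732e+02 7.60301965e-03 1.22461632e+02] [0.33693651 0.38657669 0.27      ] [180.           0.         122.71553229]
-1 -135.3 -27.2 -0.0 0.000 -0.000 0.276
-1 -270.7 -54.4 -0.0 0.000 -0.000 0.552
-1 -410.1 -82.4 -0.0 0.000 -0.000 0.836
```

>>> move_arm --motion "-1 -55 -11 0 0 0 0.12; -1 -113 -23 0 0 0 0.25; -1 -170 -34 0 0 0 0.37; -1 -228 -46 0 0 0 0.5; -1 -280 -56 0 0 0 0.6"

```text
time: 2.05
ee_pos: [0.4416, 0.1185, 0.2707]
orientation: [179.9, -0.0, 88.1]
contact_force: [0.6, -0.3, 0.2]
grip_width: 0.0855
finger_force: 0.0
```

>>> move_arm --motion "-1 -40 5 0 0 0 0.08; -1 -75 8 0 0 0 0.15; -1 -105 11 0 0 0 0.2; -1 -125 14 0 0 0 0.236; -1 -131.5 14.5 0 0 0 0.236"

```text
time: 2.68
ee_pos: [0.4518, -0.0122, 0.2705]
orientation: [180.0, -0.0, 74.7]
contact_force: [0.4, 0.1, -0.0]
grip_width: 0.0854
finger_force: 0.0
```

```bash
python3 - <<'E'
from mv import *
from h import *
commit([-1,-280,-56,0,0,0,.6]);commit([-1,-131.5,14.5,0,0,0,.236]); s=manip.sense(); print(s["time"],s["ee_pos"],s["orientation"],load()[0],load()[1].as_euler("xyz",degrees=True))
p0=s["ee_pos"];R0=Ro.from_euler("xyz",s["orientation"],degrees=True).as_matrix()
im=manip.get_image("wrist"); m=manip.masks_of("cookbook","wrist"); print([(d["conf"],d["rect"]) for d in m])
cm=manip.camera_model("wrist");T=np.array(cm["tool_from_camera"]);print(T.round(3).tolist())
Rw=(R0@T[:3,:3]).T; t=-Rw@(R0@T[:3,3]+p0); CM["wrist"]=dict(mtx=np.array(cm["mtx"]),R=Rw,t=t)
np.save("wc.npy",CM["wrist"],allow_pickle=True)
B=place([.4893,-.003,-.2655],BOOK[0]); uv=proj("wrist",B).round().astype(int)
im=im[:,:,::-1].copy()
for i in(1,3,7,5): cv2.circle(im,tuple(map(int,uv[i])),3,(0,0,255),1)
cv2.imwrite("pics/w1.png",im); print(uv.tolist())
print(row(-1,[.4893,-.003,.16],down(-.2655)))
E
```

```text
2.675 [ 0.45184056 -0.01222733  0.27046755] [ 1.79994176e+02 -3.95407806e-03  7.47485270e+01] [ 0.45183138 -0.01113676  0.27      ] [180.           0.          74.81626062]
[(0.94, [364.8, 154.8, 76.7, 223.9])]
[[0.0, -0.955, -0.297, 0.076], [1.0, 0.0, 0.0, -0.001], [-0.0, -0.297, 0.955, -0.175], [0.0, 0.0, 0.0, 1.0]]
[[327, 195], [332, 269], [327, 65], [335, 48], [362, 195], [391, 269], [367, 65], [406, 48]]
-1 17.7 34.0 110.0 0.000 -0.000 0.000
```

View pics/w1.png

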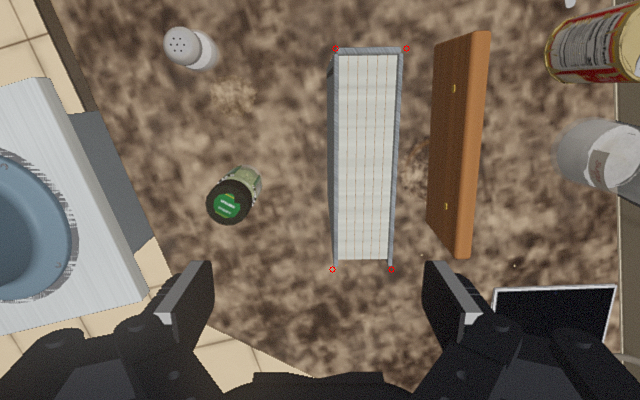

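The wrist view shows the book's top spanning (334,48) to (391,264), close to the predicted red corners. The rest's front face is clear: its top edge runs (478,31) to (456,256) and its lower edge (434,45) to (427,224). I'll refine both poses with these points.

```bash
python3 - <<'E'
from mv import *
from h import *
from scipy.optimize import least_squares
CM["wrist"]=np.load("wc.npy",allow_pickle=True).item()
M=np.load("m0.npy",allow_pickle=True).item()
for n in(("scene","top"),("scene",),("top",)):
    r=fit(BOOK,{c:M["cookbook"][c] for c in n},[.4893,-.003,-.265]); print(n,r.x,r.fun)
wp=[("wrist",(334,47),(-.023,.08,.195)),("wrist",(405,48),(.023,.08,.195)),("wrist",(391,264),(.023,-.08,.195)),("wrist",(336,261),(-.023,-.08,.195))]
def lsq(pts,p0):
    f=lambda p: np.concatenate([proj(c,place(p,np.array([L])))[0]-o for c,o,L in pts])
    r=least_squares(f,p0); print(r.x,r.fun.round(1)); return r.x
lsq(wp,[.489,-.003,-.265])
rp=[("wrist",(478,31),(0,.11,.11)),("wrist",(456,256),(0,-.11,.11)),("wrist",(434,45),(0,.11,0)),("wrist",(427,224),(0,-.11,0))]
sp=[(c,((202+u/3.226,92+v/3.226) if c=="scene" else (338+(u-400)/3.226,133+v/3.226)),L) for c,(u,v),L in [("scene",(227,272),(0,.11,.11)),("scene",(239,350),(0,.11,0)),("scene",(212,36),(0,-.11,.11)),("top",(713,324),(0,-.11,0)),("top",(755,240),(0,-.11,.11))]]
lsq(rp,[.587,-.038,-.227]);lsq(rp+sp,[.587,-.038,-.227])
E
```

```text
('scene', 'top') [ 0.48897217 -0.00297312 -0.26196951] 0.11081221634083235
('scene',) [ 0.49031065  0.00068971 -0.26301922] 0.0644218276310091
('top',) [ 0.48828939 -0.00350162 -0.28898545] 0.04238163330155704
[ 0.48990024 -0.00112397 -0.25515612] [ 0.3 -1.7  0.3 -3.5  1.6  2.  -2.3  5.6]
[ 0.58957517 -0.03803737 -0.22721295] [-1.5 -1.3  0.8  4.7  2.  -1.2 -0.9 -2. ]
[ 0.58906362 -0.03790243 -0.22832366] [-2.  -1.3  0.1  4.7  1.6 -1.2 -1.3 -1.9 -1.5 -0.5 -0.4  0.6 -1.6 -1.7
 -1.3  0.6  0.5 -2.3]
```

```bash
python3 -c "
from mv import *
for z in(.27,.157): print(row(-1,[.4898,-.0012,z],down(-.258)))"
```

```text
-1 19.5 34.0 0.0 0.000 -0.000 -0.007
-1 19.5 34.0 113.0 0.000 -0.000 -0.007
```

>>> move_arm --motion "-1 19.5 34 0 0 0 -0.007; -1 19.5 34 25 0 0 -0.007; -1 19.5 34 70 0 0 -0.007; -1 19.5 34 105 0 0 -0.007; -1 19.5 34 113 0 0 -0.007"

```text
time: 3.4
ee_pos: [0.488, -0.0002, 0.1549]
orientation: [-179.7, -0.0, 75.3]
contact_force: [-0.2, 0.2, -0.1]
grip_width: 0.0853
finger_force: 0.0
```

>>> move_arm --motion "1 0 0 0 0 0 0; 1 0 0 0 0 0 0; 1 0 0 0 0 0 0; 1 0 0 0 0 0 0; 1 0 0 0 0 0 0"

```text
time: 4.03
ee_pos: [0.4957, -0.0028, 0.1658]
orientation: [179.1, -0.0, 75.2]
contact_force: [-2.3, 0.0, 21.6]
grip_width: 0.0001
finger_force: 17.3
```

```bash
cat > est.py <<'E'
from h import *
from mv import *
def look(p0=None,name=None):
    M={}
    for c in("scene","top"):
        im=manip.get_image(c); d=manip.masks_of("cookbook",c)
        if d: M[c]=d[0]["pixels"].astype(float); print(c,round(d[0]["conf"],2),np.round(d[0]["rect"]),int(M[c].sum()))
        if name: cv2.imwrite(f"pics/{name}_{c}.png",im[:,:,::-1])
    return M
def st():
    s=manip.sense(); print("t",round(s["time"],2),"p",s["ee_pos"].round(4),s["orientation"].round(2),"F",s["contact_force"].round(1),"M",s["ft_torque"].round(2),"w",round(s["grip_width"],4),round(s["finger_force"]))
    p,R=load(); print("cmd",p.round(4),R.as_euler("xyz",degrees=True).round(2))
E
python3 - <<'E'
from est import *
commit([-1,19.5,34,113,0,0,-.007]); st()
E
```

```text
t 4.03 p [ 0.4957 -0.0028  0.1658] [ 1.7911e+02 -3.0000e-02  7.5220e+01] F [-2.3  0.  21.6] M [ 0.07  0.21 -0.01] w 0.0001 17
cmd [ 0.4898 -0.0012  0.157 ] [-180.      0.     75.22]
```

The fingers shut fully with an upward force, so I'm looking at what happened.

```bash
python3 - <<'E'
from est import *
M=look(); np.save("m1.npy",M,allow_pickle=True)
a=manip.get_image("scene")[40:240,180:500]; b=manip.get_image("wrist")
cv2.imwrite("pics/g1.png",np.vstack([cv2.resize(a,(480,300)),cv2.resize(b,(480,300))])[:,:,::-1])
st()
E
```

```text
scene 0.71 [309. 142.  32.  99.] 2162
top 0.75 [376. 202.  98. 122.] 6527
t 4.33 p [ 0.4955 -0.0028  0.1657] [ 1.7914e+02 -2.0000e-02  7.5220e+01] F [-2.5  0.6 23.6] M [ 0.11  0.28 -0.04] w 0.0003 18
cmd [ 0.4898 -0.0012  0.157 ] [-180.      0.     75.22]
```

View pics/g1.png

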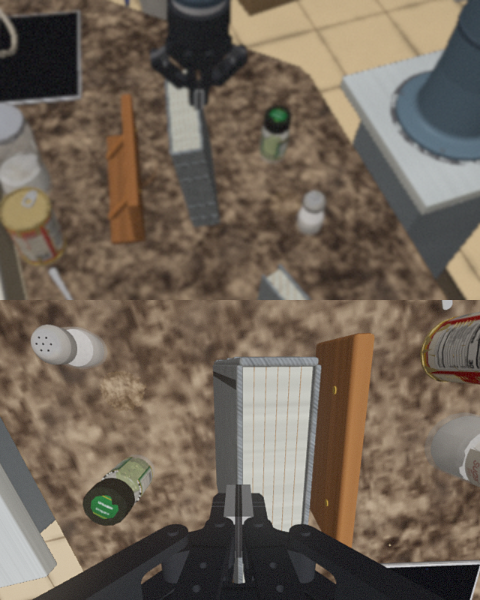

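```bash
cat >> est.py <<'E'
def wristcam():
    s=manip.sense();p0=s["ee_pos"];R0=Ro.from_euler("xyz",s["orientation"],degrees=True).as_matrix()
    cm=manip.camera_model("wrist");T=np.array(cm["tool_from_camera"]);Rw=(R0@T[:3,:3]).T
    CM["wrist"]=dict(mtx=np.array(cm["mtx"]),R=Rw,t=-Rw@(R0@T[:3,3]+p0))
# tilted book: q=x,y,yaw,pitch(lean to +x about rear lower edge),roll about book x
def pose(q):
    R=Ro.from_euler("ZYX",[q[2],q[3],q[4]]).as_matrix(); B=BOOK[0]@R.T
    return np.r_[q[0],q[1],-B[:,2].min()],R
def pl(q,B): t,R=pose(q); return B@R.T+t
def tmask(c,q):
    m=np.zeros((1600,2560),np.uint8); cv2.fillConvexPoly(m,cv2.convexHull(np.round(4*proj(c,pl(q,BOOK[0]))+1.5).astype(np.int32)),1)
    return cv2.resize(m.astype(np.float32),(640,400),interpolation=cv2.INTER_AREA)
E
python3 - <<'E'
from est import *
from scipy.optimize import least_squares
wristcam(); M=np.load("m1.npy",allow_pickle=True).item()
a=manip.get_image("top")[100:300,250:510]; cv2.imwrite("pics/t1.png",cv2.resize(a,(780,600))[:,:,::-1])
pts=[((320,84),(-.023,.08,.195)),((424,83),(.023,.08,.195)),((285,91),(-.023,.08,0))]
def f(q):
    e=[ (proj("wrist",pl(q,np.array([L])))[0]-o) for o,L in pts]
    l=proj("wrist",pl(q,np.array([[.023,-.02,.195]])))[0]; 
    return np.concatenate(e+[[ (l[0]-405-(l[1]-300)*(424-405)/(83-300.))]])
def g(q):
    v=(f(q)**2).sum()/1000; k=np.ones((400,640)); k[:105]=0
    v+=(np.abs(tmask("scene",q)-M["scene"])*k).sum()/(M["scene"]*k).sum(); return v
best=None
for pit in(0,.15,.3):
    q=np.array([.495,-.002,-.26,pit,0]); 
    for _ in range(4):
        r=minimize(g,q,method="Nelder-Mead",options=dict(initial_simplex=np.vstack([q]+[q+d for d in np.diag([.02,.02,.1,.1,.05])]),maxiter=1500)); q=r.x
    print(q.round(4),r.fun,f(q).round(1))
E
```

```text
[ 0.4885 -0.0078 -0.2691  0.1267 -0.0156] 0.18322875451809065 [-6.2 -0.4  5.1  2.1  0.2 -3.3  4.2]
[ 0.4882 -0.0075 -0.265   0.1298 -0.014 ] 0.1827318704583688 [-6.4 -0.2  4.9  1.8 -0.6 -3.4  4.7]
[ 0.4883 -0.0082 -0.269   0.127  -0.0183] 0.1823217052084074 [-6.4 -0.6  5.   1.9  0.1 -2.7  4.3]
```

View pics/t1.png

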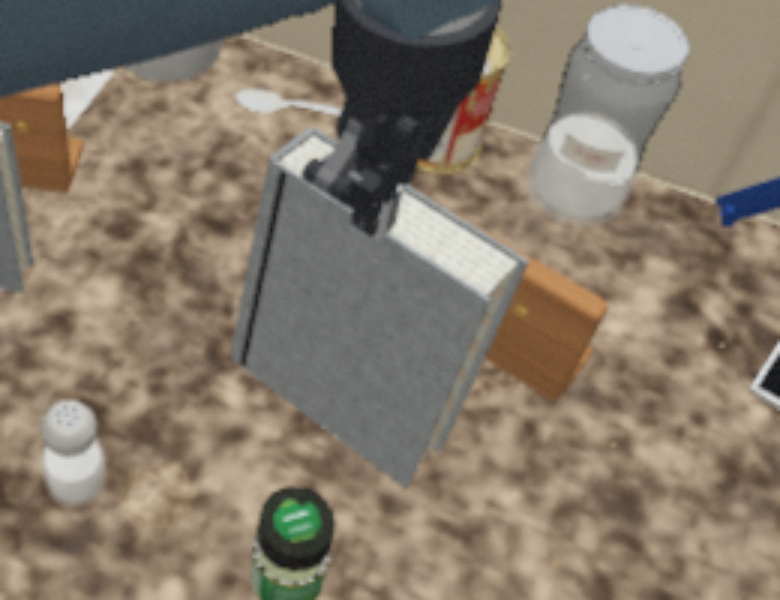

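The closed fingers ended up at the front cover and tipped the book back about 7°. I'll move them gently toward the robot so the book settles upright, then withdraw upward.

>>> move_arm --motion "1 0 -6 -8 0 0 0; 1 0 -13 -8 0 0 0; 1 0 -20 -8 0 0 0; 1 0 -27 -8 0 0 0; 1 0 -34 -8 0 0 0"

```text
time: 5.0
ee_pos: [0.4561, 0.0074, 0.1649]
orientation: [-180.0, 0.0, 75.2]
contact_force: [0.9, -0.5, -0.7]
grip_width: 0.0004
finger_force: 0.0
```

```bash
python3 - <<'E'
from est import *
commit([1,0,-34,-8,0,0,0]); st()
b=manip.get_image("wrist"); a=manip.get_image("top")[100:300,250:510]; cv2.imwrite("pics/g2.png",np.hstack([cv2.resize(a,(390,300)),cv2.resize(b,(400,300))])[:,:,::-1])
E
```

```text
t 5.0 p [0.4561 0.0074 0.1649] [-179.95    0.     75.22] F [ 0.9 -0.5 -0.7] M [-0.    0.02  0.01] w 0.0004 0
cmd [0.4569 0.0075 0.165 ] [-180.      0.     75.22]
```

View pics/g2.png

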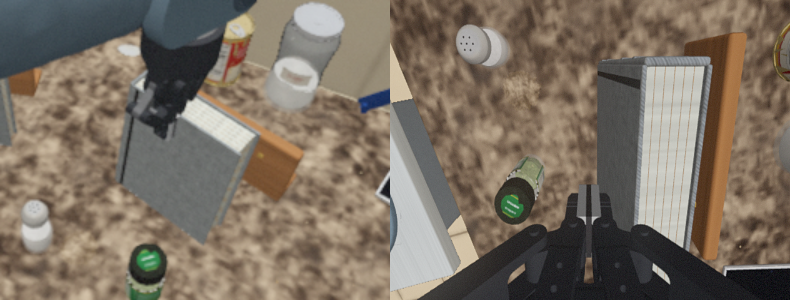

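```bash
python3 - <<'E'
from est import *
wristcam()
print("rest",proj("wrist",place([.589,-.038,-.228],np.array([[0,.11,.11],[0,.11,0],[0,-.11,.11]]))).round())
print("book old",proj("wrist",place([.4898,-.0012,-.258],BOOK[0])).round()[[3,7,2,5]])
s=manip.sense();print("tcp",proj("wrist",s["ee_pos"][None]))
M=look(); occ={"scene":np.zeros((400,640)),"top":np.zeros((400,640))}
occ["scene"][:105]=1
r=fit(BOOK,{"scene":M["scene"]},[.49,0,-.26],occ);print(r.x,r.fun)
r=fit(BOOK,M,[.49,0,-.26],occ);print(r.x,r.fun)
E
```

```text
rest [[549.  43.]
 [473.  57.]
 [503. 349.]]
book old [[351.  73.]
 [471.  73.]
 [332.  80.]
 [431. 401.]]
tcp [[319.28936722 234.88481526]]
scene 0.56 [312. 139.  32. 104.] 2244
top 0.76 [368. 208.  86. 112.] 5264
[ 0.49706032 -0.00468071 -0.21945284] 0.11686720142602496
[ 0.49604299 -0.00052226 -0.20445298] 0.47278839908787496
```

>>> move_arm --motion "1 0 0 -30 0 0 0; 1 0 0 -60 0 0 0; 1 0 0 -90 0 0 0; 1 0 0 -105 0 0 0; -1 0 0 -105 0 0 0"

```text
time: 5.92
ee_pos: [0.4574, 0.0071, 0.2711]
orientation: [179.9, -0.0, 75.2]
contact_force: [0.0, -0.0, -0.6]
grip_width: 0.0171
finger_force: 0.0
```

```bash
python3 - <<'E'
from est import *
commit([-1,0,0,-105,0,0,0]); st(); wristcam(); manip.get_image("wrist"); m=manip.masks_of("cookbook","wrist"); print(m[0]["conf"],m[0]["rect"])
M=look(); M["wrist"]=m[0]["pixels"].astype(float)
cv2.imwrite("pics/g3.png",manip.get_image("wrist")[:,:,::-1])
def g(q): return sum(np.abs(tmask(c,q)-M[c])[int(105*(c=="scene")):].sum()/M[c].sum() for c in M if c!="top")
for pit in(0,.15):
    q=np.array([.492,-.002,-.26,pit,0])
    for _ in range(3):
        r=minimize(g,q,method="Nelder-Mead",options=dict(initial_simplex=np.vstack([q]+[q+d for d in np.diag([.02,.02,.1,.1,.05])]),maxiter=1500)); q=r.x
    print(q.round(4),r.fun)
print(proj("wrist",place([.4898,-.0012,-.258],BOOK[0])).round()[[3,7,2,1,5]])
E
```

```text
t 5.92 p [0.4574 0.0071 0.2711] [179.9   -0.    75.21] F [ 0.  -0.  -0.6] M [ 0.05  0.   -0.06] w 0.0171 0
cmd [0.4569 0.0075 0.27  ] [-180.      0.     75.22]
0.76 [370.0, 182.6, 89.7, 211.3]
scene 0.88 [313. 135.  30. 111.] 2155
top 0.78 [368. 206.  88. 116.] 6144
[ 0.4897 -0.0022 -0.2565  0.046  -0.001 ] 0.1763227376955539
[ 0.4899 -0.0028 -0.253   0.0436 -0.0054] 0.1762596167009532
[[334.  78.]
 [403.  78.]
 [327.  81.]
 [332. 289.]
 [389. 289.]]
```

View pics/g3.png

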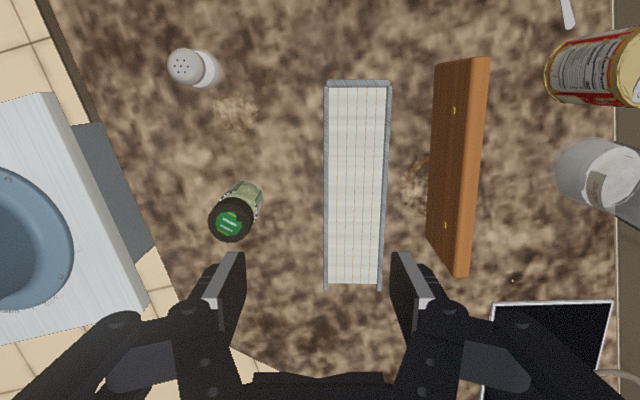

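>>> move_arm --motion "-1 0 0 -105 0 0 0; -1 0 0 -60 0 0 0; -1 0 0 0 0 0 0; -1 0 0 0 0 0 0; -1 0 0 0 0 0 0"

```text
time: 6.9
ee_pos: [0.4576, 0.007, 0.2719]
orientation: [179.9, -0.0, 75.2]
contact_force: [-0.3, 0.0, 0.3]
grip_width: 0.0848
finger_force: 0.0
```

```bash
python3 - <<'E'
from est import *
st(); wristcam(); im=manip.get_image("wrist"); m=manip.masks_of("cookbook","wrist"); print(m[0]["conf"],m[0]["rect"])
cv2.imwrite("pics/g4.png",im[:,:,::-1])
M=look(); M["wrist"]=m[0]["pixels"].astype(float)
for n in(("scene","top"),("wrist",),("scene","top","wrist")):
    r=fit(BOOK,{c:M[c] for c in n},[.49,-.002,-.26]); print(n,r.x,r.fun)
print(proj("wrist",place(r.x,BOOK[0])).round()[[3,7,2,1,5]])
E
```

```text
t 6.9 p [0.4576 0.007  0.2719] [179.9   -0.    75.22] F [-0.3  0.   0.3] M [-0.01 -0.03  0.03] w 0.0848 0
cmd [0.4569 0.0075 0.27  ] [-180.      0.     75.22]
0.81 [359.2, 183.2, 67.5, 212.8]
scene 0.71 [313. 135.  27. 106.] 2182
top 0.62 [371. 206.  92. 116.] 6281
('scene', 'top') [ 0.49312801 -0.0027     -0.2691145 ] 0.22942558256601792
('wrist',) [ 4.84262167e-01  1.30092736e-04 -2.46714760e-01] 0.07724281598006386
('scene', 'top', 'wrist') [ 0.48898614 -0.00183497 -0.27110814] 0.47381797981347773
[[335.  79.]
 [403.  80.]
 [327.  82.]
 [329. 289.]
 [386. 289.]]
```

View pics/g4.png

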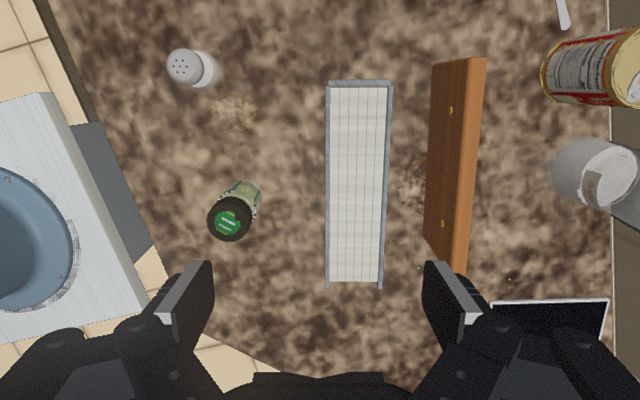

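The book stands free, with its top corners at (330,81), (391,82), (382,288) and (327,287), slightly shifted. I'll fit it with tilt included and overlay the result to check.

```bash
python3 - <<'E'
from est import *
st(); wristcam(); C={}
M={}
for c in("wrist","scene","top"):
    im=manip.get_image(c); C[c]=im; M[c]=manip.masks_of("cookbook",c)[0]["pixels"].astype(float)
def g(q,N): return sum(np.abs(tmask(c,q)-M[c]).sum()/M[c].sum() for c in N)
for N in(("scene","top"),("scene","top","wrist")):
  for pit in(-.1,0,.1):
    q=np.array([.49,-.002,-.26,pit,0])
    for _ in range(3):
        r=minimize(g,q,args=(N,),method="Nelder-Mead",options=dict(initial_simplex=np.vstack([q]+[q+d for d in np.diag([.02,.02,.1,.1,.05])]),maxiter=1500)); q=r.x
    print(N,q.round(4),r.fun,[round(float(g(q,(c,))),3) for c in N])
out=[]
for c,(u,v) in(("scene",(250,60)),("top",(310,140))):
    im=C[c].copy(); m=M[c].astype(np.uint8); cs,_=cv2.findContours(m,0,2); cv2.drawContours(im,cs,-1,(255,255,0),1)
    out.append(cv2.resize(im[v:v+130,u:u+130],(390,390),interpolation=cv2.INTER_CUBIC))
cv2.imwrite("pics/g5.png",np.hstack(out)[:,:,::-1])
E
```

```text
t 7.2 p [0.4577 0.007  0.2719] [179.85  -0.    75.22] F [-1.1  0.5 -0.8] M [-0.    0.03 -0.02] w 0.0852 0
cmd [0.4569 0.0075 0.27  ] [-180.      0.     75.22]
('scene', 'top') [ 4.914e-01 -1.000e-04 -2.412e-01  1.680e-02 -1.000e-04] 0.18679535209618028 [0.075, 0.112]
('scene', 'top') [ 4.913e-01 -7.000e-04 -2.416e-01  1.400e-02 -2.000e-04] 0.18761031012290397 [0.08, 0.108]
('scene', 'top') [ 0.4913 -0.0007 -0.2429  0.0169 -0.    ] 0.18779873190184146 [0.076, 0.112]
('scene', 'top', 'wrist') [ 0.4903 -0.0015 -0.2523 -0.0217 -0.    ] 0.34433622312781065 [0.228, 0.064, 0.052]
('scene', 'top', 'wrist') [ 4.905e-01 -1.500e-03 -2.535e-01 -2.230e-02  2.000e-04] 0.34393532564481644 [0.227, 0.064, 0.053]
('scene', 'top', 'wrist') [ 4.901e-01 -1.100e-03 -2.529e-01 -2.000e-02  1.000e-04] 0.3531226516622855 [0.234, 0.068, 0.051]
```

View pics/g5.png

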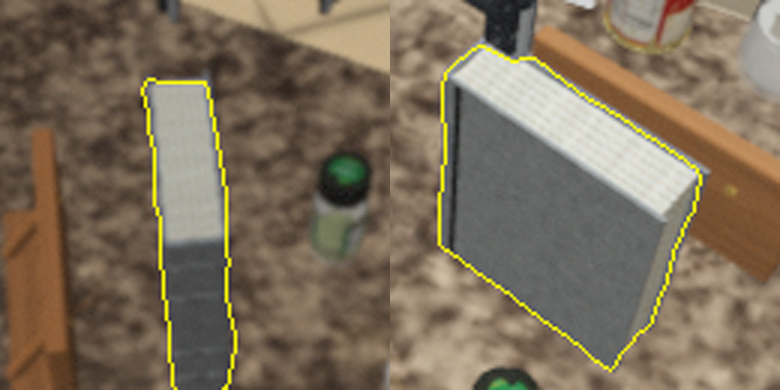

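The scene crop shows the book upright at its original place, and the top crop agrees. I'm regrasping deeper, closing in stages.

```bash
python3 -c "
from mv import *
for z in(.27,.14): print(row(-1,[.4885,-.0012,z],down(-.252)))"
```

```text
-1 -0.3 32.8 0.0 0.000 -0.000 -0.006
-1 -0.3 32.8 130.0 0.000 -0.000 -0.006
```

>>> move_arm --motion "-1 0 33 0 0 0 -0.006; -1 0 33 20 0 0 -0.006; -1 0 33 65 0 0 -0.006; -1 0 33 110 0 0 -0.006; -1 0 33 130 0 0 -0.006"

```text
time: 8.12
ee_pos: [0.4869, -0.0008, 0.1373]
orientation: [-179.7, 0.0, 75.6]
contact_force: [-0.3, 0.3, 1.0]
grip_width: 0.085
finger_force: 0.0
```

>>> move_arm --motion "-0.6 0 0 0 0 0 0; -0.5 0 0 0 0 0 0; -0.4 0 0 0 0 0 0; -0.3 0 0 0 0 0 0; -0.3 0 0 0 0 0 0"

```text
time: 8.75
ee_pos: [0.489, -0.0012, 0.1408]
orientation: [180.0, -0.0, 75.6]
contact_force: [0.4, 0.1, -0.1]
grip_width: 0.0555
finger_force: 0.0
```

```bash
python3 - <<'E'
from est import *
commit([-1,0,33,130,0,0,-.006]); st(); wristcam(); im=manip.get_image("wrist"); m=manip.masks_of("cookbook","wrist"); print(m[0]["conf"],m[0]["rect"])
w=m[0]["pixels"]
for y in(30,60,100,150,200): 
    x=np.flatnonzero(w[y]); print(y,(x.min(),x.max()) if len(x) else None)
print("pred",proj("wrist",place([.4885,-.0012,-.252],BOOK[0])).round()[[3,7,2,1,5]].tolist())
print("tips +-28",proj("wrist",np.array([load()[0]+load()[1].apply([0,k,0]) for k in(-.028,.028)])).round().tolist())
E
```

```text
t 8.75 p [ 0.489  -0.0012  0.1408] [179.95  -0.    75.56] F [ 0.4  0.1 -0.1] M [-0.03  0.05  0.01] w 0.0555 0
cmd [ 0.4888 -0.001   0.14  ] [180.     0.    75.56]
0.82 [314.6, 225.4, 144.9, 306.0]
30 None
60 None
100 (np.int64(246), np.int64(385))
150 (np.int64(250), np.int64(382))
200 (np.int64(253), np.int64(380))
pred [[247.0, 72.0], [391.0, 72.0], [291.0, 80.0], [268.0, 446.0], [369.0, 446.0]]
tips +-28 [[266.0, 234.0], [371.0, 234.0]]
```

>>> move_arm --motion "-0.2 0 0 0 0 0 0; -0.15 0 0 0 0 0 0; -0.1 0 0 0 0 0 0; -0.05 0 0 0 0 0 0; 0 0 0 0 0 0 0"

```text
time: 9.48
ee_pos: [0.4893, -0.0013, 0.1409]
orientation: [179.9, -0.0, 75.6]
contact_force: [0.2, -1.1, 2.4]
grip_width: 0.0446
finger_force: 63.0
```

Gripped firmly at 45 mm and 63 N. Now I'll generate the tipping and swinging rows from the rigid-book geometry.

```bash
cat > walk.py <<'E'
from mv import *
def init(b,yaw): # grasp: tool in book frame, from the commanded pose now
    p,R=load(); B=Ro.from_euler("z",yaw); json.dump(dict(t=list(B.inv().apply(p-np.array(b))),R=(B.inv()*R).as_matrix().tolist()),open("grasp.json","w"))
def tool(P,side,yaw,phi,fing): # P world foot position (x,y,z); side +1 left foot, -1 right foot
    g=json.load(open("grasp.json")); B=Ro.from_euler("ZX",[yaw,phi]); o=np.array(P)-B.apply([0,side*.08,0])
    return row(fing,o+B.apply(g["t"]),B*Ro.from_matrix(g["R"]))
E
python3 - <<'E'
from walk import *
yaw=-.252;b=np.array([.489,-.001,0]); init(b,yaw)
Pr=b+[.08*np.sin(yaw),-.08*np.cos(yaw),0]; print(Pr)
for k,phi in enumerate((.02,.04,.065,.09,.11)): print(tool(Pr-[0,0,.001],-1,yaw,phi,.1))
E
```

```text
[ 0.4690527  -0.07847325  0.        ]
0.1 -2.8 0.0 -0.6 0.000 0.020 0.000
0.1 -5.7 0.0 -2.1 0.000 0.040 0.000
0.1 -9.3 0.0 -3.9 0.000 0.065 0.000
0.1 -12.9 0.0 -5.6 0.000 0.090 0.000
0.1 -15.9 0.0 -6.9 0.000 0.110 -0.000
```

>>> move_arm --motion "0.1 -2.8 0 -0.6 0 0.02 0; 0.1 -5.7 0 -2.1 0 0.04 0; 0.1 -9.3 0 -3.9 0 0.065 0; 0.1 -12.9 0 -5.6 0 0.09 0; 0.1 -15.9 0 -6.9 0 0.11 0"

```text
time: 10.1
ee_pos: [0.4854, -0.0164, 0.1485]
orientation: [179.9, -6.5, 75.6]
contact_force: [0.2, 3.2, 5.5]
grip_width: 0.0449
finger_force: 63.4
```

```bash
python3 - <<'E'
from est import *
from walk import *
commit([.1,-15.9,0,-6.9,0,.11,0]); st()
Pr=np.array([.46905,-.07847,-.001])
for k in range(1,6): print(tool(Pr,-1,-.252-.045*k,.11,.1))
M={}
for c in("scene","top"): manip.get_image(c); M[c]=manip.masks_of("cookbook",c)[0]["pixels"].astype(float)
cs={c:{"wrong":0} for c in M}
q0=np.array([.489,-.001,-.252,0,0])
def g(r): # roll only plus xy, rough, ignoring pixels hidden (model-only pixels weigh 0.3)
    q=np.r_[r[:3],0,r[3]]; return sum((np.clip(M[c]-tmask(c,q),0,1)+.3*np.clip(tmask(c,q)-M[c],0,1)).sum()/M[c].sum() for c in M)
for s in(0,.1):
    q=np.array([.489,-.005,-.252,s])
    for _ in range(2):
        r=minimize(g,q,method="Nelder-Mead",options=dict(initial_simplex=np.vstack([q]+[q+d for d in np.diag([.01,.02,.1,.08])]),maxiter=800)); q=r.x
    print(q.round(4),r.fun)
    R=pose(np.r_[q[:3],0,q[3]]); print("feet",[(R[0]+R[1]@[0,y,0]).round(4).tolist() for y in(.08,-.08)])
E
```

```text
t 10.1 p [ 0.4854 -0.0164  0.1485] [179.92  -6.46  75.56] F [0.2 3.2 5.5] M [ 0.37  0.06 -0.02] w 0.0449 63
cmd [ 0.4848 -0.0164  0.1469] [-180.     -6.3    75.56]
0.1 -0.0 2.9 -0.0 -0.005 0.000 0.045
0.1 -0.2 5.8 -0.1 -0.010 0.000 0.089
0.1 -0.5 8.6 -0.1 -0.015 0.000 0.134
0.1 -0.9 11.5 -0.1 -0.020 0.000 0.179
0.1 -1.5 14.3 -0.2 -0.025 0.000 0.224
[ 0.4878 -0.0035 -0.2536  0.1097] 0.08496843195430578
feet [[0.5078, 0.0735, 0.0175], [0.4679, -0.0804, 0.0]]
[ 0.488  -0.0031 -0.2532  0.109 ] 0.08584328755422277
feet [[0.5079, 0.0739, 0.0174], [0.468, -0.0801, 0.0]]
```

>>> move_arm --motion "0.1 0 2.9 0 -0.005 0 0.045; 0.1 -0.2 5.8 -0.1 -0.01 0 0.089; 0.1 -0.5 8.6 -0.1 -0.015 0 0.134; 0.1 -0.9 11.5 -0.1 -0.02 0 0.179; 0.1 -1.5 14.3 -0.2 -0.025 0 0.224"

```text
time: 10.92
ee_pos: [0.4985, -0.0221, 0.1478]
orientation: [179.9, -6.3, 62.6]
contact_force: [0.1, 0.1, 3.7]
grip_width: 0.045
finger_force: 63.1
```

```bash
cat >> est.py <<'E'
def tipped(q,pr=True):
    M={}
    for c in("scene","top"): manip.get_image(c); M[c]=manip.masks_of("cookbook",c)[0]["pixels"].astype(float)
    def g(r):
        q=np.r_[r[:3],0,r[3]]; return sum((np.clip(M[c]-tmask(c,q),0,1)+.3*np.clip(tmask(c,q)-M[c],0,1)).sum()/M[c].sum() for c in M)
    q=np.array(q)
    for _ in range(3):
        r=minimize(g,q,method="Nelder-Mead",options=dict(initial_simplex=np.vstack([q]+[q+d for d in np.diag([.01,.02,.1,.08])]),maxiter=800)); q=r.x
    t,R=pose(np.r_[q[:3],0,q[3]]); print("fit",q.round(4),round(r.fun,3))
    c,s=np.cos(-.228),np.sin(-.228)
    for n,y in(("L",.08),("R",-.08)):
        f=t+R@[0,y,0]; d=f[:2]-[.589,-.038]; print(n,f.round(4),"rest",round(d@[c,s],4),round(d@[-s,c],4))
    return q
E
python3 - <<'E'
from est import *
from walk import *
commit([.1,-1.5,14.3,-.2,-.025,0,.224]); st()
Pr=np.array([.46905,-.07847,-.001])
for k in range(1,6): print(tool(Pr,-1,-.477-.0436*k,.11,.1))
tipped([.5,0,-.477,.11])
E
```

```text
t 10.93 p [ 0.4985 -0.0221  0.1478] [179.95  -6.29  62.6 ] F [0.1 0.1 3.7] M [-0.41  0.12  0.03] w 0.045 63
cmd [ 0.4983 -0.0214  0.1469] [179.99  -6.3   62.65]
0.1 -0.1 2.8 -0.0 -0.004 -0.000 0.043
0.1 -0.2 5.6 -0.0 -0.009 -0.000 0.086
0.1 -0.5 8.4 -0.1 -0.014 -0.000 0.130
0.1 -0.9 11.1 -0.1 -0.019 -0.000 0.173
0.1 -1.5 13.9 -0.2 -0.024 -0.000 0.216
fit [ 0.5033 -0.012  -0.4764  0.0987] 0.115
L [0.5398 0.0588 0.0158] rest -0.0698 0.0831
R [ 0.4668 -0.0827  0.    ] rest -0.1089 -0.0712
```

>>> move_arm --motion "0.1 -0.1 2.8 0 -0.004 0 0.043; 0.1 -0.2 5.6 0 -0.009 0 0.086; 0.1 -0.5 8.4 -0.1 -0.014 0 0.13; 0.1 -0.9 11.1 -0.1 -0.019 0 0.173; 0.1 -1.5 13.9 -0.2 -0.024 0 0.216"

```text
time: 11.75
ee_pos: [0.5099, -0.0296, 0.1474]
orientation: [180.0, -6.3, 50.2]
contact_force: [1.0, -0.2, 2.5]
grip_width: 0.0449
finger_force: 63.0
```

```bash
python3 - <<'E'
from est import *
from walk import *
commit([.1,-1.5,13.9,-.2,-.024,0,.216]); st()
Pr=np.array([.46905,-.07847,-.001])
for f in(.085,.06,.035,.01,-.005): print(tool(Pr,-1,-.695,f,.1))
tipped([.51,-.01,-.695,.11])
E
```

```text
t 11.75 p [ 0.5099 -0.0296  0.1474] [179.96  -6.3   50.17] F [ 1.  -0.2  2.5] M [-0.39  0.12  0.06] w 0.0449 63
cmd [ 0.5099 -0.0291  0.147 ] [179.98  -6.31  50.2 ]
0.1 3.5 -0.0 2.1 0.000 -0.025 0.000
0.1 6.9 -0.0 4.2 0.000 -0.050 0.000
0.1 10.3 -0.0 6.4 0.000 -0.075 0.000
0.1 13.6 -0.0 8.7 0.000 -0.100 0.000
0.1 15.6 -0.0 10.1 0.000 -0.115 0.000
fit [ 0.5152 -0.0225 -0.6889  0.0863] 0.131
L [0.5659 0.039  0.0138] rest -0.0399 0.0698
R [ 0.4646 -0.0841  0.    ] rest -0.1108 -0.073
```

>>> move_arm --motion "0.1 3.5 0 2.1 0 -0.025 0; 0.1 6.9 0 4.2 0 -0.05 0; 0.1 10.3 0 6.4 0 -0.075 0; 0.1 13.6 0 8.7 0 -0.1 0; 0.1 15.6 0 10.1 0 -0.115 0"

```text
time: 12.58
ee_pos: [0.5205, -0.018, 0.1422]
orientation: [180.0, 0.6, 50.3]
contact_force: [-13.3, -6.7, 27.6]
grip_width: 0.0449
finger_force: 66.1
```

>>> move_arm --motion "0.1 0 0 0 0 0 0; 0.1 0 0 0 0 0 0; 0.1 0 0 0 0 0 0; 0.1 0 0 0 0 0 0; 0.1 0 0 0 0 0 0"

```text
time: 13.2
ee_pos: [0.5204, -0.018, 0.1422]
orientation: [180.0, 0.6, 50.3]
contact_force: [-10.5, -7.2, 20.6]
grip_width: 0.0448
finger_force: 65.2
```

```bash
python3 - <<'E'
from est import *
from walk import *
commit([.1,15.6,0,10.1,0,-.115,0]); st()
q=tipped([.51,-.01,-.695,.0])
manip.get_image("wrist"); wristcam()
m=manip.masks_of("book_rest","wrist"); print([(d["conf"],d["rect"]) for d in m])
E
```

```text
t 13.2 p [ 0.5204 -0.018   0.1422] [179.97   0.56  50.25] F [-10.5  -7.2  20.6] M [-0.72  2.32  0.27] w 0.0448 65
cmd [ 0.5206 -0.0164  0.1386] [179.98   0.28  50.2 ]
fit [ 0.5184 -0.0205 -0.6813 -0.0052] 0.151
L [0.5687 0.0416 0.    ] rest -0.0377 0.073
R [ 0.468  -0.0827  0.0008] rest -0.1078 -0.0709
[(0.94, [422.3, 153.4, 173.8, 306.8])]
```

```bash
python3 - <<'E'
from est import *
import walk
from walk import *
yaw=-.688; s=manip.sense(); p=s["ee_pos"];R=Ro.from_euler("xyz",s["orientation"],degrees=True)
b=np.array([.5200,-.0184,0]); B=Ro.from_euler("z",yaw); json.dump(dict(t=list(B.inv().apply(p-b)),R=(B.inv()*R).as_matrix().tolist()),open("grasp.json","w"))
Pl=b+B.apply([0,.08,0])-[0,0,.002]; print(Pl.tolist())
for f in(-.01,-.035,-.06,-.085,-.11): print(tool(Pl,1,yaw,f,.1))
E
```

```text
[0.5707994734517089, 0.0434014036817055, -0.002]
0.1 0.0 0.9 -2.4 -0.000 -0.015 -0.001
0.1 3.6 0.9 -4.3 -0.000 -0.040 -0.001
0.1 7.3 0.9 -6.1 -0.001 -0.065 -0.001
0.1 10.9 0.8 -7.9 -0.001 -0.090 -0.001
0.1 14.7 0.8 -9.5 -0.001 -0.115 -0.001
```

>>> move_arm --motion "0.1 0 0.5 -2.4 0 -0.015 0; 0.1 3.6 0.5 -4.3 0 -0.04 0; 0.1 7.3 0.5 -6.1 0 -0.065 0; 0.1 10.9 0.5 -7.9 0 -0.09 0; 0.1 14.7 0.5 -9.5 0 -0.115 0"

```text
time: 14.12
ee_pos: [0.5302, -0.0057, 0.1496]
orientation: [-180.0, 7.1, 50.2]
contact_force: [-4.0, -2.2, 8.5]
grip_width: 0.0444
finger_force: 63.7
```

```bash
python3 - <<'E'
from est import *
from walk import *
commit([.1,14.7,.5,-9.5,0,-.115,0]); st()
Pl=np.array([.5708,.0434,-.002])
for k in range(1,6): print(tool(Pl,1,-.688+.046*k,-.11,.1))
tipped([.52,-.01,-.688,-.11])
E
```

```text
t 14.12 p [ 0.5302 -0.0057  0.1496] [-179.98    7.06   50.19] F [-4.  -2.2  8.5] M [-0.31  0.9   0.07] w 0.0444 64
cmd [ 0.5304 -0.0054  0.1481] [179.98   6.87  50.19]
0.1 0.1 3.2 -0.0 -0.006 0.000 -0.047
0.1 0.3 6.1 -0.1 -0.012 0.000 -0.092
0.1 0.6 9.0 -0.1 -0.017 0.000 -0.138
0.1 1.1 11.9 -0.2 -0.023 0.000 -0.184
0.1 1.7 14.8 -0.2 -0.028 0.000 -0.229
fit [ 0.5181 -0.0203 -0.6925 -0.1176] 0.165
L [0.5688 0.0409 0.    ] rest -0.0375 0.0723
R [ 0.4674 -0.0814  0.0188] rest -0.1086 -0.0698
```

>>> move_arm --motion "0.1 0.1 3.2 0 -0.006 0 -0.047; 0.1 0.3 6.1 -0.1 -0.012 0 -0.092; 0.1 0.6 9 -0.1 -0.017 0 -0.138; 0.1 1.1 11.9 -0.2 -0.023 0 -0.184; 0.1 1.7 14.8 -0.2 -0.028 0 -0.229"

```text
time: 14.95
ee_pos: [0.543, -0.0133, 0.149]
orientation: [-180.0, 6.9, 63.5]
contact_force: [-0.6, -1.0, 5.2]
grip_width: 0.0443
finger_force: 63.4
```

```bash
python3 - <<'E'
from est import *
from walk import *
commit([.1,1.7,14.8,-.2,-.028,0,-.229]); st()
Pl=np.array([.5708,.0434,-.002])
for k in range(1,6): print(tool(Pl,1,-.458+.046*k,-.11,.1))
tipped([.53,-.02,-.458,-.11])
E
```

```text
t 14.95 p [ 0.543  -0.0133  0.149 ] [-179.98    6.88   63.46] F [-0.6 -1.   5.2] M [ 0.21  0.3  -0.03] w 0.0443 63
cmd [ 0.5429 -0.0135  0.1481] [179.96   6.88  63.41]
0.1 0.1 2.9 -0.0 -0.006 0.000 -0.046
0.1 0.3 5.8 -0.1 -0.011 0.000 -0.092
0.1 0.7 8.7 -0.1 -0.017 0.000 -0.137
0.1 1.2 11.5 -0.2 -0.022 0.000 -0.183
0.1 1.8 14.4 -0.2 -0.028 0.001 -0.229
fit [ 0.5349 -0.0283 -0.4496 -0.1132] 0.166
L [0.5694 0.0433 0.    ] rest -0.0374 0.0748
R [ 0.5004 -0.0999  0.0181] rest -0.0724 -0.0803
```

>>> move_arm --motion "0.1 0.1 2.9 0 -0.006 0 -0.046; 0.1 0.3 5.8 -0.1 -0.011 0 -0.092; 0.1 0.7 8.7 -0.1 -0.017 0 -0.137; 0.1 1.2 11.5 -0.2 -0.022 0 -0.183; 0.1 1.8 14.4 -0.2 -0.028 0 -0.229"

```text
time: 15.78
ee_pos: [0.5568, -0.0177, 0.1487]
orientation: [180.0, 6.8, 76.7]
contact_force: [-0.3, -0.8, 3.8]
grip_width: 0.0445
finger_force: 63.1
```

```bash
python3 - <<'E'
from est import *
from walk import *
commit([.1,1.8,14.4,-.2,-.028,0,-.229]); st()
Pl=np.array([.5708,.0434,-.001])
for f in(-.085,-.06,-.035,-.01,.0): print(tool(Pl,1,-.228,f,.1))
tipped([.55,-.03,-.228,-.11])
E
```

```text
t 15.78 p [ 0.5568 -0.0177  0.1487] [179.99   6.82  76.67] F [-0.3 -0.8  3.8] M [ 0.51  0.06 -0.03] w 0.0445 63
cmd [ 0.5566 -0.0183  0.1481] [179.93   6.89  76.62]
0.1 -3.6 0.0 1.0 0.000 0.026 0.000
0.1 -7.1 0.0 3.2 0.000 0.051 0.000
0.1 -10.5 0.0 5.4 0.000 0.076 0.000
0.1 -13.8 0.1 7.7 0.001 0.101 0.000
0.1 -15.2 0.1 8.7 0.001 0.111 0.000
fit [ 0.5525 -0.0333 -0.2346 -0.0993] 0.144
L [0.571  0.0441 0.    ] rest -0.0361 0.0759
R [ 0.534  -0.1107  0.0159] rest -0.0371 -0.0833
```

Both ends are at their place in the fit. Setting it down.

>>> move_arm --motion "0.1 -3.6 0 1 0 0.026 0; 0.1 -7.1 0 3.2 0 0.051 0; 0.1 -10.5 0 5.4 0 0.076 0; 0.1 -13.8 0 7.7 0 0.101 0; 0.1 -15.2 0 8.7 0 0.111 0"

```text
time: 16.6
ee_pos: [0.552, -0.0348, 0.1409]
orientation: [-180.0, 0.5, 76.6]
contact_force: [0.4, 0.2, -1.6]
grip_width: 0.0449
finger_force: 62.5
```

>>> move_arm --motion "0.1 0 0 0 0 0 0; 0.1 0 0 0 0 0 0; 0.1 0 0 0 0 0 0; 0.1 0 0 0 0 0 0; 0.1 0 0 0 0 0 0"

```text
time: 17.23
ee_pos: [0.5524, -0.0341, 0.1413]
orientation: [-180.0, 0.5, 76.7]
contact_force: [-1.0, 0.8, -5.5]
grip_width: 0.0446
finger_force: 62.3
```

```bash
python3 - <<'E'
from est import *
from walk import *
commit([.1,-15.2,0,8.7,0,.111,0]); st()
tipped([.55,-.03,-.228,0])
E
```

```text
t 17.23 p [ 0.5524 -0.0341  0.1413] [-179.99    0.55   76.65] F [-1.   0.8 -5.5] M [0.26 0.26 0.05] w 0.0446 62
cmd [ 0.5528 -0.034   0.1413] [179.94   0.53  76.63]
fit [ 0.5515 -0.0332 -0.23    0.0103] 0.138
L [0.5697 0.0447 0.0016] rest -0.0375 0.0762
R [ 0.5332 -0.1111  0.    ] rest -0.0378 -0.0838
```

>>> move_arm --motion "0.1 0 0 1 0 0 0; 0.1 0 0 2 0 0 0; 0.1 0 0 2.5 0 0 0; 0.1 0 0 2.5 0 0 0; 0.1 0 0 2.5 0 0 0"

```text
time: 18.05
ee_pos: [0.553, -0.035, 0.1409]
orientation: [179.9, 0.6, 76.7]
contact_force: [-5.4, -2.7, 6.0]
grip_width: 0.0449
finger_force: 63.8
```

>>> move_arm --motion "0 0 0 0 0 0 0; -0.15 0 0 0 0 0 0; -0.3 0 0 0 0 0 0; -0.5 0 0 0 0 0 0; -0.7 0 0 0 0 0 0"

```text
time: 18.68
ee_pos: [0.5531, -0.0343, 0.1392]
orientation: [179.9, 0.5, 76.6]
contact_force: [1.4, -0.6, -0.0]
grip_width: 0.0724
finger_force: 0.0
```

>>> move_arm --motion "-0.8 0 0 0 0 0 0; -1 0 0 0 0 0 0; -1 0 0 0 0 0 0; -1 0 0 -10 0 0 0; -1 0 0 -30 0 0 0"

```text
time: 19.3
ee_pos: [0.5523, -0.0339, 0.1692]
orientation: [-180.0, 0.5, 76.6]
contact_force: [0.3, 0.3, -0.2]
grip_width: 0.0856
finger_force: 0.0
```

>>> move_arm --motion "-1 0 0 -30 0 0 0; -1 0 0 -60 0 0 0; -1 0 0 -90 0 0 0; -1 0 0 -110 0 0 0; -1 0 0 -110 0 0 0"

```text
time: 19.92
ee_pos: [0.5539, -0.0332, 0.2812]
orientation: [179.7, 0.5, 76.6]
contact_force: [-0.1, -0.0, -0.2]
grip_width: 0.0852
finger_force: 0.0
```

```bash
python3 - <<'E'
from est import *
st(); q=tipped([.55,-.03,-.228,0]); wristcam(); manip.get_image("wrist"); m=manip.masks_of("cookbook","wrist")[0]; print(m["conf"],m["rect"],proj("wrist",place([*q[:3]],BOOK[0])).round()[[3,7,1,5]].tolist())
r=fit(BOOK,{"wrist":m["pixels"].astype(float)},q[:3]); print(r.x,r.fun)
E
```

```text
t 19.93 p [ 0.5539 -0.0332  0.2812] [179.72   0.54  76.63] F [-0.1 -0.  -0.2] M [0.02 0.03 0.02] w 0.0852 0
cmd [ 0.5528 -0.034   0.1413] [179.94   0.53  76.63]
fit [ 5.531e-01 -3.610e-02 -2.276e-01 -4.000e-04] 0.039
L [0.5712 0.0419 0.    ] rest -0.0354 0.0738
R [ 5.351e-01 -1.140e-01  1.000e-04] rest -0.0354 -0.0862
0.98 [320.1, 183.2, 66.3, 207.6] [[287.0, 82.0], [355.0, 82.0], [293.0, 287.0], [349.0, 287.0]]
[ 0.5531742  -0.03445859 -0.23051037] 0.04782803951988242
```

```bash
python3 -c "
from workcell import manip
print(manip.job_done())"
```

```text
the job is handed in; nothing more can be done
None
```

The larger cookbook was walked one step back and handed in at about 20 s. My last camera fit has it upright, square to the rest, about 12 mm in front of it and 6 mm off centre, with the gripper clear. My first grasp slipped and tipped the book back about 7°, but it settled upright close to its starting spot before I regripped it. I didn't re-measure the smaller book at the end, but the arm kept clear of it and no contact showed; the verdict itself wasn't reported back.

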